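# Lay a fly bottle on its side against the stop

## Robot

A 6-joint arm with a two-finger parallel gripper is mounted at the origin on the work surface. World frame = base frame: x ahead of the robot, y to its left, z up, the work surface at z = 0. Lengths are in mm, angles in rad, forces in N, time in s.
With the tool pointing down it reaches from about 300 to 775 mm from the base axis. Payload 14.6 kg.
Tool frame: the origin (TCP) lies at the very end of the fingers, on their centre line; the grasp point (between the pads) lies 19 mm behind it (manip.grip_point_offset is the distance from the TCP to the grasp point, in mm); z points along the fingers, y is the line along which they close (so a half turn about z gives the same grasp; the last joint's range is limited). The gripper opens to 94 mm and grips with 3 to 60 N. Pads are 16 mm wide; open, the fingers measure 119 mm over their backs; the gripper's body (75 mm by 177 mm) begins 78 mm behind the grasp point.
Start: joints at [-1.288, 0.3, 1.521, -0, 1.321, -0.067], TCP at [188.483, -516.685, 185.246] pointing down, gripper open.
Joint ranges: [-3.03, 3.03], [-0.79, 2.21], [0.23, 2.52], [-1.04, 4.18], [0, 3.07], [-2.55, 2.55]. Speed limits (rad/s): [2.22, 2.22, 2.57, 3.14, 3.14, 3.14].

## Interface

Orientations are given as [roll, pitch, yaw] about the fixed x, y, z axes, in that order (R = Rz(yaw) Ry(pitch) Rx(roll)).
In Python, from cell import telemetry, eyes, manip gives the robot as it stands.
- The arm moves only by the tool play_rows, never from a script. Its arguments are lists of equal length, an entry for each row: "translation": the shift along the world's x, y, z in m, a list of three; "yaw": the turn about the world's z in rad. A call has 1 to 12 rows; each row is the pose to reach, as a shift and turn from the pose commanded when the call began; what a row does not reach only later rows make up. A row lasts 1/8 s, in which the tool goes at most 62.5 mm and 10.7 degrees, less where a joint would pass 70% of its speed; a pose out of reach is approached as far as the arm can. A call with a gripper value outside its range is refused whole. "hand" is the opening, from 0 (shut) to 1 (fully open), set as the call begins (left out, the last holds). The fingers move at their own pace and stop on an object; "force" is the grip in N (left out, the last holds). Time passes only in rows, so rows that repeat a pose let the fingers close. It gives the time, the measured TCP pose, the force, the opening and the grip force at its end, in the units of the state.
- telemetry.read_state(): the state, without advancing time (a new reading comes with each control period).
- eyes.camera(name): name is "scene" or "side" or "wrist"; returns a dict with "pixels" (384x512x3 uint8, red, green, blue), "fx", "fy", "cx", "cy" (pixels), "cam_to_world" (4x4, takes a point from camera to world coordinates); the wrist camera has in their place "T_tool_cam" (4x4, takes a point from camera to tool coordinates, whose origin is the TCP and whose axes are the flange's). Camera axes: x right, y up, looking along -z (the intrinsics and any distortion apply to the point x, -y, -z); pixel columns grow to the right and rows downward; lengths in mm; the calibration is good to about 2 mm. The wrist camera is an equidistant fisheye: a pixel r from the principal point sees the ray r / f radians off the axis. A picture is of the moment at which its call begins: read the wrist's pose just before it. There is no depth.
- manip.sign_off(): hands the job in; it is judged then, once.
The state is a dict: "clock": time; "joints": joint angles; "qd": joint speeds; "effort": joint torques, N m; "eef_pos": TCP position; "eef_rot": TCP orientation; "wrist_force": force on the tool from outside, world axes, zero at the start; "moment": the same for the moment, N m; "finger_gap": finger opening in mm; "finger_force": force on a finger pad.
Only numpy, scipy, OpenCV 4.12 (cv2) and the standard library are available. Lean on these libraries where they do the work, as an engineer would, in place of code of your own. Each camera call takes 0.05 s, during which the arm holds its last target. There are 200 camera calls.

## Task

The flies in the tall square bottle are still asleep, so lay it on its side on the white board: tip it over, plug away from the orange stop, letting it down gently on the fingers all the way so that it never drops, then push it lengthwise until its foot rests against the stop. Only push and support it: do not lift or carry it and never squeeze or press it hard. Leave it lying straight along the board and everything else where it is.

Things in the scene. Friction and masses are not known exactly. Their poses are not given: they have to be found in the camera images.
- bottle: Tall square bottle, loose, about 120 g, rigid: clear body 38 x 38 x 108 mm, brown at the bottom, yellow band; round neck 28 mm across to 118 mm; white plug 24 mm across to the top at 145 mm. Stands on the board, square to the stop within 5 degrees, 10 to 35 mm from it. Origin: centre of its foot; z from foot to plug, x square to a side face, pointing away from the stop at the start.
- bottle_center (a point): Middle of the bottle, on its axis 72.5 mm above the foot. The centre of mass lies on the axis about 60 mm above the foot: tipped about a bottom edge, the bottle goes over by itself beyond about 18 degrees.
- plug_end (a point): Centre of the plug's outer end, on the bottle's axis 145 mm from the foot. With the bottle lying on a side face, this point is 19 mm and the plug's underside 7 mm above the board.
- board: White board fixed to the bench, 260 x 120 mm and 8 mm thick, with the orange stop across one end. Origin: centre of its underside (at bench height); x runs along its length away from the stop, z up.
- stop (a point): Middle of the foot of the orange stop's inner face, on the board's top surface. Its axes are the board's: x points away from the stop along the board. The stop is 100 mm wide, 15 mm thick and rises 25 mm above the board; its inner face is 105 mm from the board's centre.
- vial_a: Bystander, loose: round vial standing upright, 28 mm across and 112 mm tall, white plug on top. Origin: centre of its underside. Leave alone.
- vial_b: Bystander, loose: round vial standing upright, 28 mm across and 112 mm tall, white plug on top. Origin: centre of its underside. Leave alone.
- vial_c: Bystander, loose: round vial standing upright, 28 mm across and 112 mm tall, white plug on top. Origin: centre of its underside. Leave alone.
- tape: Bystander, loose: orange ring of tape lying flat, 76 mm across, 19 mm high. Origin: centre of its underside. Leave alone.
- brush: Bystander, loose: brush about 170 mm long lying flat. Leave alone.
- jar: Bystander, loose: jar, 60 mm across and 75 mm tall, upright. Origin: centre of its underside. Leave alone.
Mind the look-alikes: they are no part of the job. What is shaped like the bottle but blue, pink or red is not meant.

How it is judged:
By the outcome, as a careful person would: the job done as asked, in the order asked, and still so for the second after the job is handed in, with the robot touching nothing.
It also fails if it takes over 54 s, if anything falls off the work surface, if the arm or the gripper's body presses on something with over 40 N, if the wrist force passes 120 N, or if a joint passes its speed limit or range.

## Working session

There is one attempt and no reset: what is moved stays moved. The work goes in short steps, Python scripts to look and compute and a tool call to move; the robot and the scene stay as the last step left them, time stands still between calls to the robot, and variables do not carry over. Pictures are saved under pics/ and viewed, at most 10 in all, crops included, and the job is handed in when it is done.

Besides the shell and the picture viewer there is one more tool, called after "Request:" as name(argument=value, ...), one argument or row to a line, values as JSON. play_rows: Moves the arm, as the interface text tells. Its arguments: {"type":"object","properties":{"translation":{"type":"array","items":{"type":"array","items":{"type":"number"}}},"yaw":{"type":"array","items":{"type":"number"}},"hand":{"type":"number"},"force":{"type":"number"}},"required":["translation","yaw"]}

```bash
ls; mkdir -p pics
cat > h.py <<'E'
import numpy as np,cv2
from cell import telemetry,eyes,manip
def cam(n):
    c=eyes.camera(n); return c
def proj(c,P):
    T=np.linalg.inv(np.array(c["cam_to_world"])); p=np.atleast_2d(P)@T[:3,:3].T+T[:3,3]
    return np.c_[c["cx"]+c["fx"]*p[:,0]/-p[:,2], c["cy"]-c["fy"]*p[:,1]/-p[:,2]]
def hit(c,uv,z):
    T=np.array(c["cam_to_world"]); u,v=uv
    d=T[:3,:3]@np.array([(u-c["cx"])/c["fx"],-(v-c["cy"])/c["fy"],-1]); o=T[:3,3]
    return o+d*(z-o[2])/d[2]
E
python3 - <<'E'
from h import *
ims=[]
for n in("scene","side"):
    c=cam(n); print(n,{k:(np.round(v,3).tolist() if k!="pixels" else 0) for k,v in c.items()})
    cv2.imwrite(f"pics/{n}0.png",cv2.resize(c["pixels"][:,:,::-1],(800,600),interpolation=cv2.INTER_CUBIC))
print(telemetry.read_state())
E
```

```text
pics
scene {'pixels': 0, 'fx': 373.383, 'fy': 373.383, 'cx': 258.085, 'cy': 191.755, 'cam_to_world': [[0.106, -0.632, 0.768, 1448.314], [0.994, 0.072, -0.078, -101.328], [-0.006, 0.772, 0.636, 857.51], [0.0, 0.0, 0.0, 1.0]]}
side {'pixels': 0, 'fx': 387.357, 'fy': 387.357, 'cx': 255.308, 'cy': 191.359, 'cam_to_world': [[-0.986, 0.09, -0.139, 384.592], [-0.166, -0.571, 0.804, 1107.965], [-0.007, 0.816, 0.577, 909.878], [0.0, 0.0, 0.0, 1.0]]}
{'clock': 0.1, 'joints': array([-1.28759408e+00,  3.00440351e-01,  1.52152251e+00, -2.18233008e-05,
        1.32072084e+00, -6.65804368e-02]), 'qd': array([ 4.38546990e-04, -1.87977131e-03, -9.49827526e-04,  1.08074120e-04,
        2.54627708e-03,  1.28925492e-05]), 'effort': array([-1.60648860e-04, -5.32641327e+01, -3.53287303e+01,  7.08532822e-02,
        2.34265690e-02, -5.53447967e-05]), 'eef_pos': array([ 188.40856365, -516.43935746,  184.72799011]), 'eef_rot': array([-3.14050262e+00, -5.14969451e-05,  3.49788072e-01]), 'wrist_force': array([ 0.24732053,  0.74036858, -0.38651683]), 'moment': array([-0.00544989,  0.01290621,  0.02597028]), 'finger_force': 0.0, 'finger_gap': 93.9585852289789}
```

View pics/scene0.png

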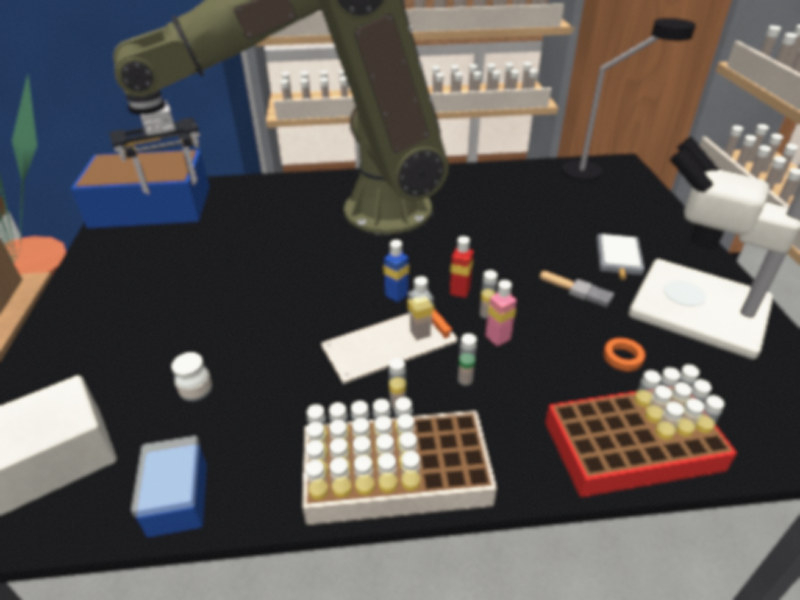

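View pics/side0.png

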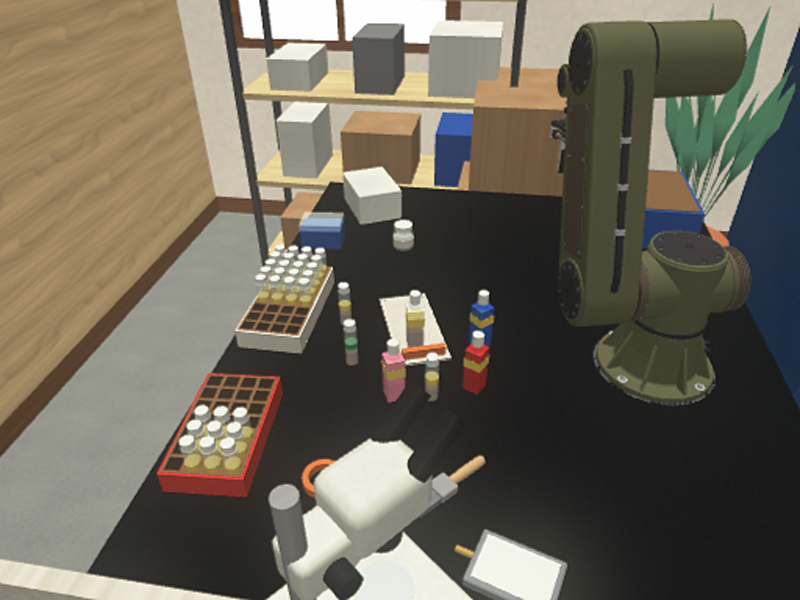

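The candidates in the scene view are the clear bottle with the yellow band (420,308), blue (397,270), red (461,268) and pink (501,314), plus round vials at (490,290), (467,360) and (397,385). The clear square one standing on the board next to the orange stop (438,322) is the one I want. I'll check it in a close crop.

Run:
```python
from h import *
A=[]
for n,(x,y,w,h) in(("scene",(195,150,135,100)),("side",(225,175,100,75))):
    c=cam(n); im=c["pixels"][y:y+h,x:x+w,::-1]
    A.append(cv2.resize(im,(int(400*w/h),400),interpolation=cv2.INTER_CUBIC)[:, :])
for n,a in zip(("a","b"),A): cv2.imwrite(f"pics/crop_{n}.png",cv2.resize(a,(800,600)))
```

```text
(no output)
```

View pics/crop_a.png

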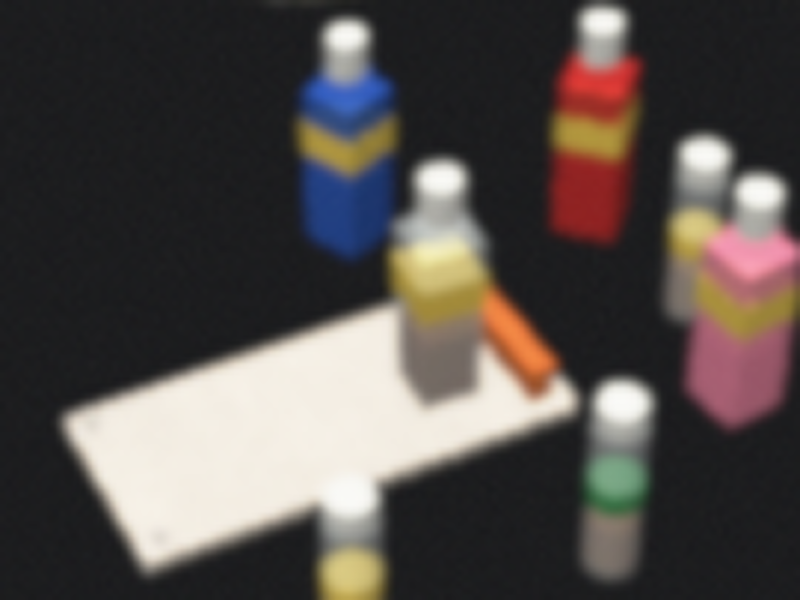

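View pics/crop_b.png

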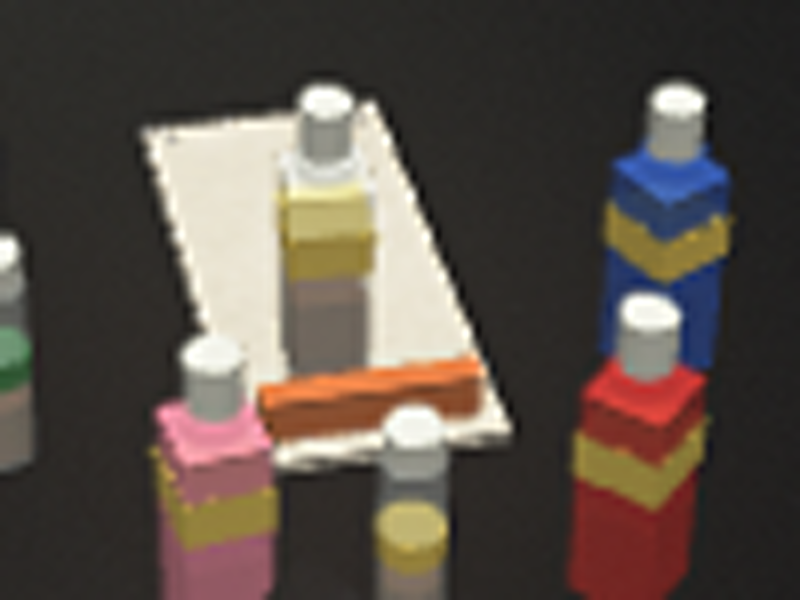

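Crop a shows the clear body, yellow band and white plug top at (441,175), with the foot's nearest corner at (428,402). The board corners are at (63,420), (150,572) and (578,405). Crop b agrees, with the plug top at (327,100) and board corners at (145,130), (375,103) and (510,430).

Run:
```python
from h import *
from scipy.optimize import least_squares
S=cam("scene");D=cam("side")
A=lambda p:np.array([195+p[0]*135/800-.0,150+p[1]/6])
B=lambda p:np.array([225+p[0]/8,175+p[1]/8])
# board: local corner coords, x away from stop
obs=[(S,A((63,420)),(130,-1)),(S,A((150,572)),(130,1)),(S,A((578,405)),(-130,1)),
     (D,B((143,130)),(130,1)),(D,B((375,101)),(130,-1)),(D,B((511,432)),(-130,-1))]
def W(x,l): 
    c,s=np.cos(x[2]),np.sin(x[2]); return [x[0]+c*l[0]-s*l[1],x[1]+s*l[0]+c*l[1],8]
f=lambda x:np.concatenate([proj(c,W(x,(l[0],60*l[1])))[0]-p for c,p,l in obs])
x=least_squares(f,[500,0,-1.6]).x; print("board",x.round(3),f(x).round(1))
g=lambda P,o:np.concatenate([proj(c,P)[0]-p for c,p in o])
def tri(o,z):
    r=least_squares(lambda P:g(P,o),[*hit(*o[0],z)]); return r.x.round(1),r.fun.round(1)
print("plug",tri([(S,A((441,175))),(D,B((327,100)))],153))
def loc(p): 
    d=np.array(p[:2])-x[:2];c,s=np.cos(x[2]),np.sin(x[2]);return np.round([c*d[0]+s*d[1],-s*d[0]+c*d[1]],1)
print("plug loc",loc(hit(S,A((441,175)),153)),loc(hit(D,B((327,100)),153)))
for n,p in (("near",(428,402)),("left",(402,372)),("right",(478,385))):
    h=hit(S,A(p),8);print(n,h.round(1),loc(h))
for p in((288,375),(366,375)): h=hit(D,B(p),8);print("side foot",loc(h))
for n,o,z in(("blue",((347,35),(677,100)),145),("red",((602,20),None),145),("pink",((760,190),(213,352)),145),("v1",((705,153),(414,423)),112),("v2",((623,402),None),112),("v3",((350,495),None),112)):
    h=hit(S,A(o[0]),z);print(n,h.round(),loc(h), loc(hit(D,B(o[1]),z)) if o[1] else "")
```

```text
board [553.75  -40.293  -1.202] [ 0.  -0.7 -0.5 -2.  -0.1 -1.2 -1.2  0.1 -1.2  0.1 -1.1 -0.4]
plug (array([536.6,  26.2, 151.4]), array([-0.3, -0.4, -0.4,  0.5]))
plug loc [-67.   12.2] [-68.    6.6]
near [556.7  19.2   8. ] [-54.5  24.2]
left [530.8   7.6   8. ] [-53.   -4.1]
right [546.2  48.9   8. ] [-85.9  25.1]
side foot [-73.8  24.8]
side foot [-81.3  -9.7]
blue [396.  -9. 145.] [ -86.6 -136.1] [ -88.8 -144. ]
red [397. 139. 145.] [-223.9  -81.1] 
pink [562. 192. 145.] [-213.6   91.7] [-214.9   85.5]
v1 [485. 183. 112.] [-233.1   16.6] [-235.     9.4]
v2 [677.  99. 112.] [-85.8 164.9] 
v3 [724. -40. 112.] [ 60.7 158.8]
```

Request:
play_rows(
  translation=[
    [0,0,0.06],
    [0.03,0.05,0.075],
    [0.06,0.1,0.075],
    [0.09,0.15,0.075],
    [0.12,0.2,0.075],
    [0.15,0.25,0.075],
    [0.18,0.3,0.075],
    [0.21,0.35,0.075],
    [0.24,0.4,0.075],
    [0.27,0.44,0.075],
    [0.3,0.48,0.075],
    [0.33,0.52,0.075],
  ],
  yaw=[0.1,0.25,0.4,0.55,0.7,0.85,1.0,1.15,1.3,1.45,1.55,1.59],
)

```text
clock: 1.8
eef_pos: [519.3, 4.9, 260.3]
eef_rot: [3.141, 0.0, 1.942]
wrist_force: [0.1, -0.5, 0.3]
finger_gap: 94.0
finger_force: 0.0
```

Request:
play_rows(
  translation=[
    [0.01,0.01,0],
    [0.018,0.022,0],
    [0.018,0.022,0],
  ],
  yaw=[0,0,0],
)

```text
clock: 2.17
eef_pos: [536.5, 25.2, 260.2]
eef_rot: [-3.141, -0.0, 1.94]
wrist_force: [-0.4, -0.3, -0.5]
finger_gap: 93.8
finger_force: 0.0
```

Run:
```python
from h import *
s=telemetry.read_state();print(s["eef_pos"],s["eef_rot"],s["clock"],s["wrist_force"])
c=cam("wrist");print({k:np.round(v,3).tolist() for k,v in c.items() if k!="pixels"})
cv2.imwrite("pics/w1.png",cv2.resize(c["pixels"][:,:,::-1],(800,600),interpolation=cv2.INTER_CUBIC))
np.savez("w1.npz",**c,pos=s["eef_pos"],rot=s["eef_rot"])
```

```text
[536.47990433  25.2371499  260.18229094] [-3.14141157e+00 -2.31577225e-05  1.93956961e+00] 2.175 [-0.42731082 -0.29933855 -0.47603885]
{'fx': 297.319, 'fy': 297.319, 'cx': 257.053, 'cy': 187.193, 'T_tool_cam': [[-0.001, 0.959, 0.284, 83.463], [1.0, 0.001, 0.0, -0.039], [0.0, 0.284, -0.959, -200.085], [0.0, 0.0, 0.0, 1.0]]}
```

View pics/w1.png

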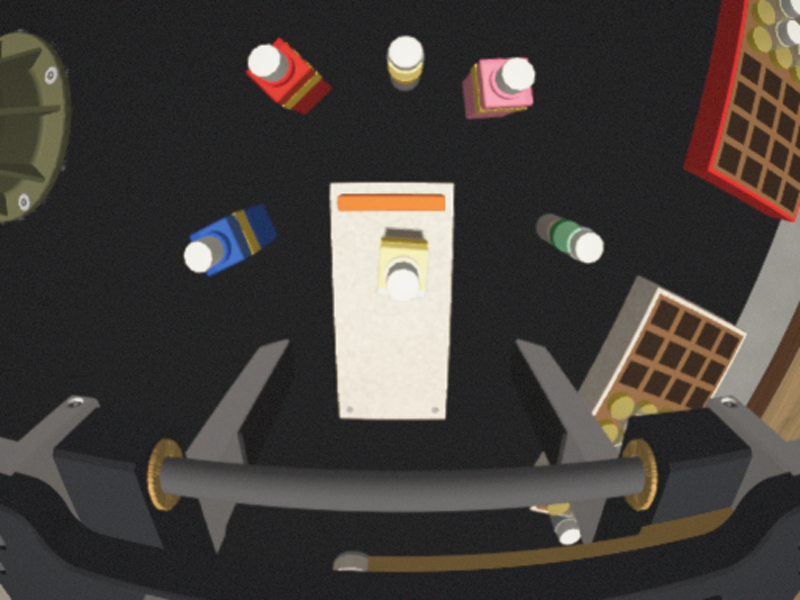

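The wrist view shows the board corners at (330,183), (454,183), (446,418) and (340,418). The stop's inner top edge is at y≈210, the plug top at (403,280), and the foot's back edge runs from (387,231) to (424,233).

```bash
cat >> h.py <<'E'
from scipy.spatial.transform import Rotation as R
def whit(c,pos,rot,uv,z):
    u,v=(uv[0]-c["cx"])/c["fx"],(uv[1]-c["cy"])/c["fy"]; r=np.hypot(u,v)
    d=np.array([u/r*np.sin(r),-v/r*np.sin(r),-np.cos(r)]); T=np.array(c["T_tool_cam"]);Q=R.from_euler("xyz",rot).as_matrix()
    o=Q@T[:3,3]+pos; d=Q@T[:3,:3]@d
    return o+d*(z-o[2])/d[2]
E
python3 - <<'E'
from h import *
c=dict(np.load("w1.npz"));k=.64
H=lambda p,z:whit(c,c["pos"],c["rot"],np.array(p)*k,z)
co=np.array([H(p,8)[:2] for p in((330,183),(454,183),(446,418),(340,418))]);print(co.round(1))
d=(co[2]+co[3]-co[0]-co[1])/2;yaw=np.arctan2(d[1],d[0]);C=co.mean(0);print("C",C,"yaw",yaw,np.linalg.norm(d),np.linalg.norm(co[1]-co[0]))
e=np.array([np.cos(yaw),np.sin(yaw)]);n=np.array([-e[1],e[0]])
L=lambda h:np.round([(h[:2]-C)@e,(h[:2]-C)@n],1)
for nm,p,z in(("stop L",(338,210),33),("stop R",(445,210),33),("plug",(403,280),153),("plugR",(420,279),153),("plugL",(386,279),153),("footL",(387,231),8),("footR",(424,233),8)):
    print(nm,H(p,z).round(1),L(H(p,z)))
im=c["pixels"][110:200,190:310,::-1];cv2.imwrite("pics/w1c.png",cv2.resize(im,(800,600),interpolation=cv2.INTER_CUBIC))
E
```

```text
[[ 449.4   56.7]
 [ 562.    99.7]
 [ 655.2 -142.7]
 [ 542.6 -186.7]]
C [552.29473896 -43.25363106] yaw -1.2044177518693628 260.1027652286907 120.5071220335367
stop L [468.2  38.1  33. ] [-106.1  -49.4]
stop R [560.6  73.5  33. ] [-106.    49.6]
plug [536.7  26.8 153. ] [-71.   10.6]
plugR [547.3  31.7 153. ] [-71.7  22.2]
plugL [525.6  23.3 153. ] [-71.7  -1.1]
footL [518.4  31.7   8. ] [-82.1  -4.8]
footR [553.  43.   8.] [-80.2  31.6]
```

View pics/w1c.png

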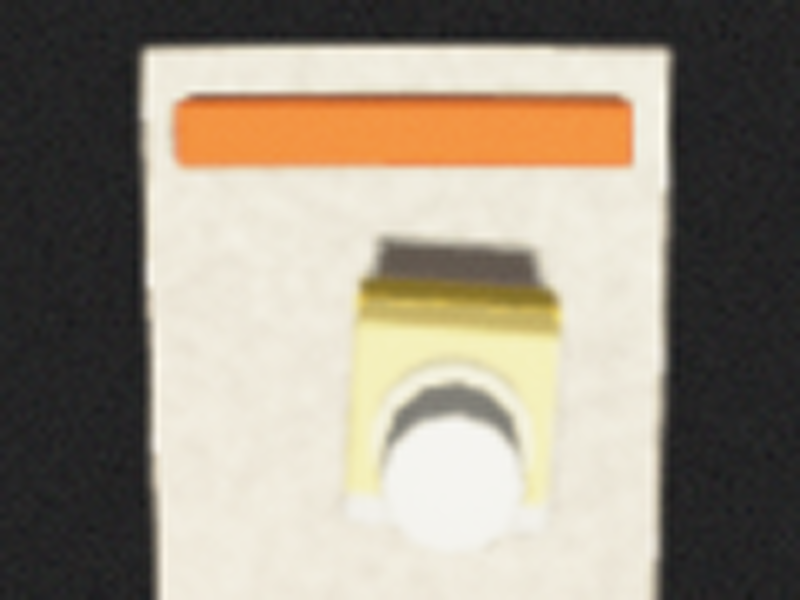

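The bottle axis is at about (538, 23.5) and is yawed about 3° relative to the board. I'll descend around the plug and partly close the fingers.

Request:
play_rows(
  translation=[
    [0.0015,-0.0017,-0.04],
    [0.0015,-0.0017,-0.08],
    [0.0015,-0.0017,-0.11],
    [0.0015,-0.0017,-0.13],
    [0.0015,-0.0017,-0.13],
    [0.0015,-0.0017,-0.13],
  ],
  yaw=[-0.02,-0.04,-0.053,-0.053,-0.053,-0.053],
)

```text
clock: 2.98
eef_pos: [538.3, 23.1, 131.5]
eef_rot: [3.14, 0.001, 1.886]
wrist_force: [-0.3, -0.2, 0.5]
finger_gap: 93.9
finger_force: 0.0
```

Request:
play_rows(
  translation=[
    [0,0,0],
    [0,0,0],
    [0,0,0],
    [0,0,0],
    [0,0,0],
    [0,0,0],
    [0,0,0],
    [0,0,0],
  ],
  yaw=[0,0,0,0,0,0,0,0],
  hand=0.34,
  force=3,
)

```text
clock: 3.98
eef_pos: [538.0, 23.6, 130.2]
eef_rot: [-3.142, -0.0, 1.887]
wrist_force: [-0.4, -0.2, -0.1]
finger_gap: 32.1
finger_force: 0.0
```

Run:
```python
from h import *
s=telemetry.read_state();print(s["eef_pos"],s["eef_rot"],s["clock"],s["finger_gap"])
c=cam("wrist")
im=c["pixels"][100:292,128:384,::-1];cv2.imwrite("pics/w2.png",cv2.resize(im,(800,600),interpolation=cv2.INTER_CUBIC))
```

```text
[537.98552979  23.62324236 130.22821371] [-3.14157844e+00 -2.81840287e-05  1.88680152e+00] 3.975 32.129823236885905
```

View pics/w2.png

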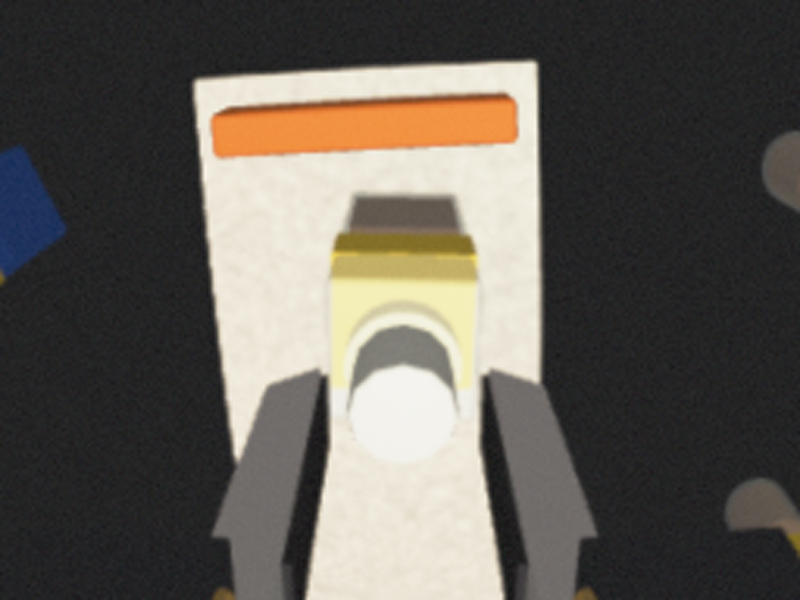

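The bottle is square to the tool and the plug is centred at (402,410) between the fingertips at (325,375) and (485,375). I'll close with 3 N.

Request:
play_rows(
  translation=[
    [0,0,0],
    [0,0,0],
    [0,0,0],
    [0,0,0],
  ],
  yaw=[0,0,0,0],
  hand=0.22,
  force=3,
)

```text
clock: 4.53
eef_pos: [538.0, 23.6, 130.2]
eef_rot: [-3.142, -0.0, 1.887]
wrist_force: [-0.8, -0.1, 0.1]
finger_gap: 23.9
finger_force: 3.0
```

Run:
```python
import numpy as np
b=np.array([np.cos(-1.2547),np.sin(-1.2547)])
for t in list(range(0,91,3)):
    a=np.radians(t);r=134*np.sin(a)+19*(1-np.cos(a));z=134*(np.cos(a)-1)+19*np.sin(a)
    print(t,*np.round([*(b*r),z],1))
```

```text
0 0.0 -0.0 0.0
3 2.2 -6.7 0.8
6 4.4 -13.4 1.3
9 6.6 -20.1 1.3
12 8.8 -26.9 1.0
15 11.0 -33.6 0.4
18 13.2 -40.2 -0.7
21 15.3 -46.8 -2.1
24 17.5 -53.4 -3.9
27 19.6 -59.8 -6.0
30 21.6 -66.1 -8.5
33 23.6 -72.3 -11.3
36 25.6 -78.3 -14.4
39 27.5 -84.2 -17.9
42 29.4 -89.9 -21.7
45 31.2 -95.3 -25.8
48 32.9 -100.6 -30.2
51 34.6 -105.7 -34.9
54 36.1 -110.5 -39.9
57 37.6 -115.0 -45.1
60 39.0 -119.3 -50.5
63 40.3 -123.3 -56.2
66 41.6 -127.1 -62.1
69 42.7 -130.5 -68.2
72 43.7 -133.6 -74.5
75 44.6 -136.4 -81.0
78 45.4 -138.9 -87.6
81 46.1 -141.0 -94.3
84 46.7 -142.8 -101.1
87 47.2 -144.3 -108.0
90 47.6 -145.4 -115.0
```

Request:
play_rows(
  translation=[
    [0.0011,-0.0034,-0.0005],
    [0.0022,-0.0067,-0.0005],
    [0.0033,-0.01,-0.0003],
    [0.0044,-0.0134,0],
    [0.0055,-0.0167,0],
    [0.0066,-0.0201,0],
    [0.0077,-0.0235,0],
    [0.0088,-0.0269,-0.0003],
    [0.0099,-0.0303,-0.0005],
    [0.011,-0.0336,-0.001],
    [0.0121,-0.0369,-0.0015],
    [0.0132,-0.0402,-0.002],
  ],
  yaw=[0,0,0,0,0,0,0,0,0,0,0,0],
)

```text
clock: 6.02
eef_pos: [551.2, -16.8, 128.2]
eef_rot: [-3.142, -0.0, 1.887]
wrist_force: [-0.2, -0.2, 2.2]
finger_gap: 23.8
finger_force: 3.0
```

Run:
```python
from h import *
a=cam("scene")["pixels"][150:260,200:340,::-1];b=cam("side")["pixels"][160:270,215:355,::-1]
cv2.imwrite("pics/t1.png",cv2.resize(np.vstack([a,b]),(509,800))[:, :] if 0 else cv2.resize(np.hstack([a,b]),(800,314),interpolation=cv2.INTER_CUBIC))
print(telemetry.read_state()["wrist_force"])
```

```text
[-0.47978827 -0.79108263  1.59371746]
```

View pics/t1.png

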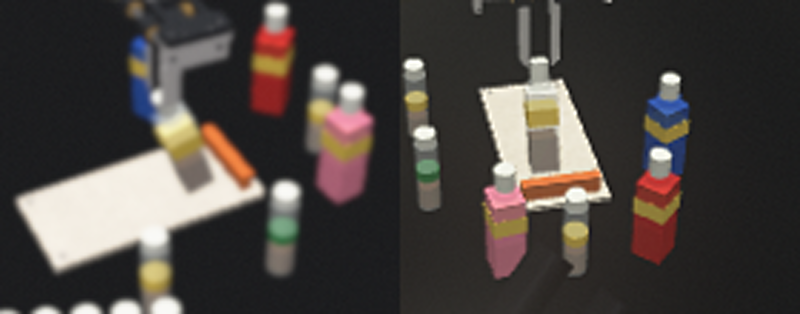

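The bottle is tilted about 18–20° with its front foot edge still in place, and the tool feels about 2 N. Everything else is undisturbed, so I'll continue the arc.

Request:
play_rows(
  translation=[
    [0.0014,-0.0044,-0.0009],
    [0.0028,-0.0088,-0.002],
    [0.0043,-0.0132,-0.0032],
    [0.0057,-0.0175,-0.0046],
    [0.0071,-0.0217,-0.0061],
    [0.0084,-0.0259,-0.0078],
    [0.0097,-0.03,-0.0096],
    [0.0111,-0.0341,-0.0116],
    [0.0124,-0.0381,-0.0137],
    [0.0137,-0.042,-0.016],
    [0.0149,-0.0459,-0.0184],
    [0.0162,-0.0497,-0.021],
  ],
  yaw=[0,0,0,0,0,0,0,0,0,0,0,0],
)

```text
clock: 7.62
eef_pos: [567.5, -66.6, 107.1]
eef_rot: [3.142, 0.0, 1.887]
wrist_force: [0.2, -2.0, 1.3]
finger_gap: 23.8
finger_force: 3.0
```

Run:
```python
import numpy as np
b=np.array([np.cos(-1.2547),np.sin(-1.2547)])
def f(t):
    a=np.radians(t);r=134*np.sin(a)+19*(1-np.cos(a));z=134*(np.cos(a)-1)+19*np.sin(a);return np.array([*(b*r),z])
for lo in(42,66): print([list(np.round((f(t)-f(lo))/1000,4)) for t in range(lo+2,lo+25,2)])
```

```text
[[np.float64(0.0012), np.float64(-0.0037), np.float64(-0.0027)], [np.float64(0.0024), np.float64(-0.0073), np.float64(-0.0055)], [np.float64(0.0035), np.float64(-0.0108), np.float64(-0.0085)], [np.float64(0.0046), np.float64(-0.0142), np.float64(-0.0116)], [np.float64(0.0057), np.float64(-0.0174), np.float64(-0.0148)], [np.float64(0.0067), np.float64(-0.0206), np.float64(-0.0182)], [np.float64(0.0077), np.float64(-0.0237), np.float64(-0.0216)], [np.float64(0.0087), np.float64(-0.0266), np.float64(-0.0252)], [np.float64(0.0096), np.float64(-0.0295), np.float64(-0.0288)], [np.float64(0.0105), np.float64(-0.0322), np.float64(-0.0326)], [np.float64(0.0114), np.float64(-0.0348), np.float64(-0.0365)], [np.float64(0.0122), np.float64(-0.0372), np.float64(-0.0404)]]
[[np.float64(0.0008), np.float64(-0.0023), np.float64(-0.004)], [np.float64(0.0015), np.float64(-0.0045), np.float64(-0.0082)], [np.float64(0.0021), np.float64(-0.0065), np.float64(-0.0124)], [np.float64(0.0028), np.float64(-0.0084), np.float64(-0.0167)], [np.float64(0.0033), np.float64(-0.0102), np.float64(-0.021)], [np.float64(0.0039), np.float64(-0.0118), np.float64(-0.0254)], [np.float64(0.0043), np.float64(-0.0133), np.float64(-0.0299)], [np.float64(0.0048), np.float64(-0.0146), np.float64(-0.0344)], [np.float64(0.0052), np.float64(-0.0158), np.float64(-0.039)], [np.float64(0.0055), np.float64(-0.0168), np.float64(-0.0436)], [np.float64(0.0058), np.float64(-0.0176), np.float64(-0.0482)], [np.float64(0.006), np.float64(-0.0184), np.float64(-0.0529)]]
```

Request:
play_rows(
  translation=[
    [0.0012,-0.0037,-0.0027],
    [0.0024,-0.0073,-0.0055],
    [0.0035,-0.0108,-0.0085],
    [0.0046,-0.0142,-0.0116],
    [0.0057,-0.0174,-0.0148],
    [0.0067,-0.0206,-0.0182],
    [0.0077,-0.0237,-0.0216],
    [0.0087,-0.0266,-0.0252],
    [0.0096,-0.0295,-0.0288],
    [0.0105,-0.0322,-0.0326],
    [0.0114,-0.0348,-0.0365],
    [0.0122,-0.0372,-0.0404],
  ],
  yaw=[0,0,0,0,0,0,0,0,0,0,0,0],
)

```text
clock: 9.12
eef_pos: [579.6, -103.6, 66.5]
eef_rot: [-3.141, -0.0, 1.887]
wrist_force: [0.1, -0.8, -0.1]
finger_gap: 23.9
finger_force: 3.0
```

Run:
```python
from h import *
a=cam("scene")["pixels"][150:260,200:340,::-1];b=cam("side")["pixels"][160:270,215:355,::-1]
cv2.imwrite("pics/t2.png",cv2.resize(np.hstack([a,b]),(800,314),interpolation=cv2.INTER_CUBIC))
```

```text
(no output)
```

View pics/t2.png

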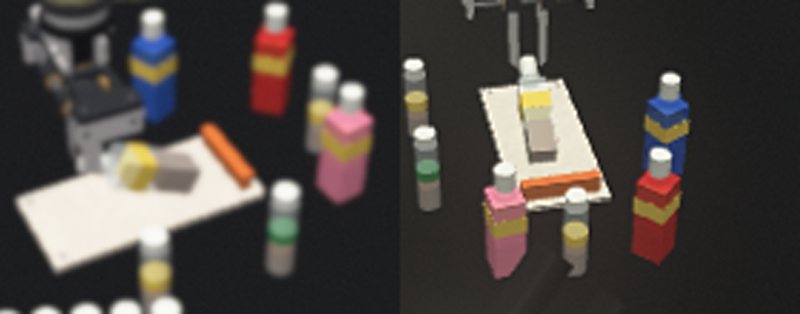

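It is tilted about 66° and following the fingers. Now the last part of the arc.

Request:
play_rows(
  translation=[
    [0.0008,-0.0023,-0.004],
    [0.0015,-0.0045,-0.0082],
    [0.0021,-0.0065,-0.0124],
    [0.0028,-0.0084,-0.0167],
    [0.0033,-0.0102,-0.021],
    [0.0039,-0.0118,-0.0254],
    [0.0043,-0.0133,-0.0299],
    [0.0048,-0.0146,-0.0344],
    [0.0052,-0.0158,-0.039],
    [0.0055,-0.0168,-0.0436],
    [0.0058,-0.0176,-0.0482],
    [0.006,-0.0184,-0.053],
  ],
  yaw=[0,0,0,0,0,0,0,0,0,0,0,0],
)

```text
clock: 10.72
eef_pos: [585.6, -121.9, 13.5]
eef_rot: [-3.142, -0.0, 1.887]
wrist_force: [0.2, -0.1, -0.3]
finger_gap: 24.0
finger_force: 3.0
```

Request:
play_rows(
  translation=[
    [0,0,0],
    [0,0,-0.0005],
    [0,0,-0.001],
    [0,0,-0.001],
  ],
  yaw=[0,0,0,0],
)

```text
clock: 11.22
eef_pos: [585.6, -121.9, 12.9]
eef_rot: [3.142, 0.0, 1.887]
wrist_force: [-0.1, -0.1, -1.0]
finger_gap: 23.7
finger_force: 3.0
```

Run:
```python
from h import *
s=telemetry.read_state();print(s["eef_pos"],s["wrist_force"],s["finger_gap"])
a=cam("scene")["pixels"][150:260,200:340,::-1];c=cam("wrist");b=c["pixels"][80:300,116:396,::-1]
np.savez("w3.npz",**c,pos=s["eef_pos"],rot=s["eef_rot"])
cv2.imwrite("pics/t3.png",np.hstack([cv2.resize(a,(400,314),interpolation=cv2.INTER_CUBIC),cv2.resize(b,(400,314),interpolation=cv2.INTER_CUBIC)]))
```

```text
[ 585.61570536 -121.87458946   12.91705496] [-0.11115084 -0.10452779 -1.01713683] 23.73706530750335
```

View pics/t3.png

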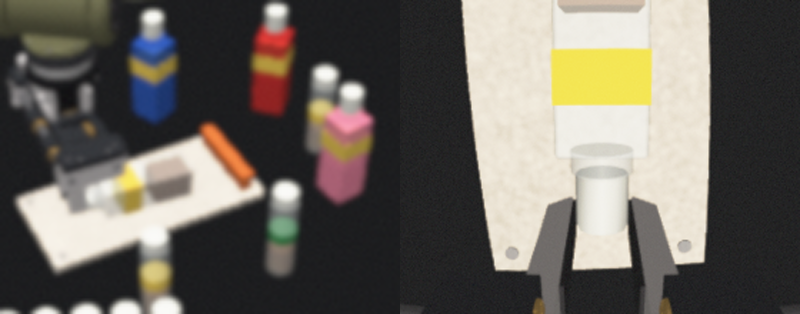

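The bottle now lies along the board with its plug between the fingers. The wrist force of about -1 N suggests the fingers may still carry a little weight, so I'll lower slightly more.

Request:
play_rows(
  translation=[
    [0,0,-0.0005],
    [0,0,-0.001],
    [0,0,-0.0015],
    [0,0,-0.002],
    [0,0,-0.0025],
    [0,0,-0.0025],
  ],
  yaw=[0,0,0,0,0,0],
)

```text
clock: 12.08
eef_pos: [585.6, -121.9, 10.3]
eef_rot: [-3.142, -0.0, 1.887]
wrist_force: [0.7, -0.1, -0.2]
finger_gap: 23.9
finger_force: 3.0
```

Run:
```python
from h import *
F=[]
for i in range(5): eyes.camera("wrist"); s=telemetry.read_state();F.append(s["wrist_force"])
print(np.mean(F,0),s["eef_pos"],s["moment"])
```

```text
[ 0.2886987   0.04780099 -0.24239163] [ 585.56967812 -121.86564798   10.34793538] [-0.07012501 -0.09385255 -0.02058283]
```

The fingertips are 2 mm above the board and the bottle rests on it. I'll square it to the board while the fingers still cradle the plug (5 mm sideways with a small turn), then open.

Request:
play_rows(
  translation=[
    [0.0009,0.0004,0],
    [0.0018,0.0007,0],
    [0.0028,0.0011,0],
    [0.0037,0.0014,0],
    [0.0047,0.0018,0],
    [0.0047,0.0018,-0.0003],
    [0.0047,0.0018,-0.0003],
  ],
  yaw=[0.01,0.02,0.03,0.04,0.05,0.05,0.05],
)

```text
clock: 13.2
eef_pos: [590.3, -120.1, 10.0]
eef_rot: [3.142, 0.0, 1.937]
wrist_force: [1.4, 0.0, -0.0]
finger_gap: 23.8
finger_force: 3.0
```

Request:
play_rows(
  translation=[
    [0,0,0],
    [0,0,0],
    [0,0,0],
    [0,0,0],
    [0,0,0.03],
    [0,0,0.06],
    [0,0,0.1],
    [0,0,0.14],
    [0,0,0.14],
    [0,0,0.14],
  ],
  yaw=[0,0,0,0,0,0,0,0,0,0],
  hand=0.45,
)

```text
clock: 14.45
eef_pos: [589.9, -120.0, 149.1]
eef_rot: [-3.141, -0.001, 1.937]
wrist_force: [-0.2, -0.5, 0.1]
finger_gap: 42.3
finger_force: 0.0
```

```bash
cat > m.py <<'E'
from h import *
def yel(c):
    im=c["pixels"];h=cv2.cvtColor(im,cv2.COLOR_RGB2HSV);m=cv2.inRange(h,(22,110,90),(34,255,255))
    n,l,s,ce=cv2.connectedComponentsWithStats(m);return l,s,ce
def run():
    s=telemetry.read_state();c=cam("wrist")
    C=np.array([552.3,-43.25]);yaw=-1.2044;e=np.array([np.cos(yaw),np.sin(yaw)]);n=np.array([-e[1],e[0]])
    l,st,ce=yel(c);print(s["eef_pos"],s["clock"])
    for i in range(1,len(st)):
        if st[i,4]<150: continue
        pts=np.argwhere(l==i)[:,::-1].astype(float)
        P=np.array([whit(c,s["eef_pos"],s["eef_rot"],p,46)[:2] for p in pts])
        Q=np.c_[(P-C)@e,(P-C)@n]
        print(st[i],"box e,n,ang",[np.round(v,1) for v in cv2.minAreaRect(Q.astype(np.float32))],Q.mean(0).round(1))
if __name__=="__main__": run()
E
python3 m.py
```

```text
[ 589.89610516 -119.99476112  149.12773079] 14.45
[ 91   0  41  50 521] box e,n,ang [array([ -88.9, -145.9]), array([40. , 60.7]), np.float64(61.1)] [ -88.2 -145.7]
[239 110  38  21 798] box e,n,ang [array([20.4,  7.9]), array([37.7, 20.6]), np.float64(90.0)] [20.4  7.9]
[380 147  26  28 522] box e,n,ang [array([ 59.6, 156.7]), array([30.4, 30.4]), np.float64(69.4)] [ 59.7 157.1]
[444 179  23  25 430] box e,n,ang [array([ 97.1, 256.7]), array([39.2, 28.8]), np.float64(69.3)] [ 96.9 256.4]
[431 206  23  24 422] box e,n,ang [array([132.1, 243.5]), array([39.4, 28.8]), np.float64(55.5)] [131.8 243. ]
[417 231  23  24 409] box e,n,ang [array([166.9, 229.9]), array([39.5, 29.1]), np.float64(50.8)] [166.6 229.5]
[403 255  23  24 386] box e,n,ang [array([202.3, 216.1]), array([40.9, 28.7]), np.float64(48.3)] [201.9 216.1]
```

The yellow band lies flat and square, at angle 0° and n=7.9. The plug end is near e≈96 and the foot needs about 56 mm to reach the stop. I'll close the fingers and go behind the plug end.

Request:
play_rows(
  translation=[
    [0.006,-0.015,0],
    [0.0118,-0.031,0],
    [0.0118,-0.031,0],
    [0.0118,-0.031,0],
    [0.0118,-0.031,-0.03],
    [0.0118,-0.031,-0.06],
    [0.0118,-0.031,-0.09],
    [0.0118,-0.031,-0.115],
    [0.0118,-0.031,-0.13],
    [0.0118,-0.031,-0.135],
    [0.0118,-0.031,-0.135],
  ],
  yaw=[0,0,0,0,0,0,0,0,0,0,0],
  hand=0,
)

```text
clock: 15.88
eef_pos: [602.3, -151.1, 15.5]
eef_rot: [3.141, 0.0, 1.937]
wrist_force: [1.1, -0.9, 0.0]
finger_gap: 0.4
finger_force: 0.0
```

Request:
play_rows(
  translation=[
    [-0.0015,0.0037,0],
    [-0.0029,0.0075,0],
    [-0.0043,0.0112,0],
    [-0.0057,0.0149,0],
    [-0.0072,0.0187,0],
    [-0.0086,0.0224,0],
    [-0.01,0.0261,0],
    [-0.0115,0.0299,0],
    [-0.0129,0.0336,0],
    [-0.0143,0.0374,0],
    [-0.0143,0.0374,0],
  ],
  yaw=[0,0,0,0,0,0,0,0,0,0,0],
)

```text
clock: 17.25
eef_pos: [587.6, -113.3, 15.0]
eef_rot: [-3.141, -0.0, 1.937]
wrist_force: [-0.1, 0.7, 0.0]
finger_gap: 0.2
finger_force: 0.0
```

```bash
python3 m.py | head -3
```

```text
[ 587.62298861 -113.33628684   15.01844332] 17.25
[  0   0  50  38 969] box e,n,ang [array([ -85.7, -161.4]), array([22.1, 53. ]), np.float64(23.2)] [ -83.7 -162.8]
[ 223   89   69   39 2594] box e,n,ang [array([-1.9,  7.9]), array([38.5, 21.8]), np.float64(90.0)] [-2.1  8. ]
```

It slides straight. About 30–34 mm are left, so I'll go on and slow down at the end.

Request:
play_rows(
  translation=[
    [-0.0014,0.0037,0],
    [-0.0029,0.0075,0],
    [-0.0043,0.0112,0],
    [-0.0057,0.0149,0],
    [-0.0072,0.0187,0],
    [-0.0082,0.0215,0],
    [-0.009,0.0234,0],
    [-0.0095,0.0248,0],
    [-0.01,0.0261,0],
    [-0.01,0.0261,0],
  ],
  yaw=[0,0,0,0,0,0,0,0,0,0],
)

```text
clock: 18.55
eef_pos: [577.8, -87.5, 15.1]
eef_rot: [3.142, -0.0, 1.937]
wrist_force: [-0.2, 0.6, -0.4]
finger_gap: 0.5
finger_force: 0.0
```

```bash
python3 m.py | grep -E "7\.|8\."
```

```text
[577.77498122 -87.50508111  15.08001723] 18.55
[   0    0   48   79 1776] box e,n,ang [array([ -92. , -155.5]), array([48.5, 60.4]), np.float64(75.8)] [ -92.4 -156.3]
[ 223   89   69   39 2570] box e,n,ang [array([-29.5,   7.9]), array([38.5, 21.8]), np.float64(90.0)] [-29.6   8. ]
```

Request:
play_rows(
  translation=[
    [-0.0003,0.0007,0],
    [-0.0005,0.0014,0],
    [-0.0008,0.0021,0],
    [-0.0011,0.0028,0],
  ],
  yaw=[0,0,0,0],
)

```text
clock: 19.1
eef_pos: [577.6, -86.4, 15.6]
eef_rot: [3.14, 0.003, 1.937]
wrist_force: [3.7, -13.2, 1.0]
finger_gap: 0.2
finger_force: 7.0
```

```bash
python3 m.py | tail -4; python3 -c "
from h import *
print(telemetry.read_state()['wrist_force'])"
```

```text
[577.55404931 -86.39794153  15.63105846] 19.1
[   0    0   47   81 1811] box e,n,ang [array([ -93.3, -155.5]), array([48.1, 62. ]), np.float64(77.5)] [ -93.  -156.3]
[ 223   91   69   38 2583] box e,n,ang [array([-29.8,   7.9]), array([38.6, 21.4]), np.float64(89.9)] [-29.8   7.9]
[ 437  224   39   42 1000] box e,n,ang [array([ 62.6, 162. ]), array([43.2, 31.3]), np.float64(52.3)] [ 60.3 159.9]
[  3.40851022 -11.78483309   0.12749322]
```

The foot is against the stop: 12–13 N and no further travel. I'll back off, raise the arm and verify.

Request:
play_rows(
  translation=[
    [0.0008,-0.002,0],
    [0.0018,-0.0047,0],
    [0.0036,-0.0093,0],
    [0.0072,-0.0187,0],
    [0.0107,-0.028,0],
    [0.0107,-0.028,0.04],
    [0.0107,-0.028,0.09],
    [0.0107,-0.028,0.14],
    [0.0107,-0.028,0.19],
    [0.0107,-0.028,0.24],
    [0.0107,-0.028,0.24],
    [0.0107,-0.028,0.24],
  ],
  yaw=[0,0,0,0,0,0,0,0,0,0,0,0],
)

```text
clock: 20.65
eef_pos: [587.2, -113.1, 254.1]
eef_rot: [-3.141, -0.001, 1.937]
wrist_force: [0.5, -0.0, -0.9]
finger_gap: 0.5
finger_force: 0.0
```

```bash
python3 m.py | head -6
python3 - <<'E'
from h import *
s=telemetry.read_state();c=cam("wrist");im=c["pixels"]
C=np.array([552.3,-43.25]);y=-1.2044;e=np.array([np.cos(y),np.sin(y)]);n=np.array([-e[1],e[0]])
m=cv2.inRange(cv2.cvtColor(im,cv2.COLOR_RGB2HSV),(6,150,120),(16,255,255))
k,l,st,ce=cv2.connectedComponentsWithStats(m)
for i in range(1,k):
    if st[i,4]>150:
        P=np.array([whit(c,s["eef_pos"],s["eef_rot"],p,33)[:2]-C for p in np.argwhere(l==i)[:,::-1].astype(float)])
        print("orange",(P@e).min().round(1),(P@e).max().round(1),(P@n).min().round(1),(P@n).max().round(1))
E
```

```text
[ 587.19118992 -113.06016479  254.11049864] 20.65
[133  25  30  41 227] box e,n,ang [array([ -89.5, -141.2]), array([36.5, 60.5]), np.float64(67.9)] [ -86.6 -141.5]
[244  77  28  16 444] box e,n,ang [array([-29.5,   8. ]), array([36.5, 20.8]), np.float64(89.9)] [-29.5   8. ]
[351 140  20  22 247] box e,n,ang [array([ 58.4, 154.5]), array([24.5, 30.2]), np.float64(65.6)] [ 58.2 154.1]
[406 166  18  20 270] box e,n,ang [array([ 95.7, 252.6]), array([32.9, 28.6]), np.float64(70.9)] [ 95.7 253.1]
[396 187  19  20 264] box e,n,ang [array([130.1, 239.2]), array([33., 28.]), np.float64(60.5)] [130.4 239.9]
orange -119.4 -102.3 -49.0 47.6
```

```bash
python3 -c "
from cell import manip
print(manip.sign_off())"
```

```text
the job is handed in; nothing more can be done
None
```

The bottle was let down on its side in a light 3 N hold and pushed until its foot met the stop; it lies straight along the board, the bystanders were not touched, and the job was handed in at about 21 s.

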